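Turn two drying trays over as one with a bicycle cassette shut between them

TASK

A freshly wiped bicycle cassette is draining between two trays put face to face, the black tray below and the blue tray on top. Turn the closed pair over together, so that the blue tray stands on its legs and the black tray lies on top with its legs up, and the cassette comes to rest on the blue tray. Keep the trays shut on each other all the way, set them down gently without letting them topple, leave them standing wholly on the green bench mat, and disturb nothing else on the bench.

Things in the scene. Friction and masses are not known exactly. Their poses are not given: they have to be found in the camera images.
- black_tray_c (a point): Black tray, 0.32 kg, starts below: 160 mm (x) by 130 (y), 5 mm slotted floor with solid 26 mm border, walls 38 mm high on its edge. Four corner legs 20x20x24 mm flush with the outside leave a 24 mm gap under the floor's edge between them (120 mm on the long sides). Point: centre of the closed pair, 48 mm above the feet; z from legs to open side, up at the start.
- blue_tray_c (a point): Blue tray, 0.26 kg, starts on top, legs up: same outline, floor and legs, no walls; a 10 mm lip fits inside the black walls with 2 mm play, nothing else holds them. Closed: a flush body 160x130x48 mm between the two sets of legs, 96 mm over the legs. Point: the same centre, 48 mm from its leg ends; z from open side to legs, up at the start.
- cassette: Steel bicycle cassette (a cone of sprockets, 100 mm across the largest, 31 mm high), 0.18 to 0.35 kg, lying loose in the closed trays with its largest sprocket down on the black tray's floor; 7 mm of free height. Origin in the middle of the largest sprocket's outer face, z up through the smaller ones at the start.
- mat: Green rubber bench mat 360 mm (x) by 640 mm (y), 3 mm thick, fixed to the bench; origin at the centre of its underside. The trays start and end on it; tipped sideways over their feet they move on by about 226 mm (to their y side), so tip towards the side with more mat.
- dispenser: Bystander: grey push dispenser for wipes, empty, 99 x 99 x 132 mm, standing at the far side of the bench; origin under its centre.
- pick_block: Bystander: wooden block 130 x 45 x 40 mm with four upright steel picks, 127 mm high in all, at the far side; origin under its centre.
- plier: Bystander: steel master link plier about 170 mm long, lying on the bench at the left; origin near its middle.
- scrubber: Bystander: black plastic drivetrain scrubber box 105 x 62 x 55 mm with a 105 mm round handle, on the bench at the left; origin under the box.
- lube: Bystander: bottle of chain lube, 48 mm across and 135 mm tall, at the far side; origin under its centre.
- bin: Bystander: open grey small-parts bin 110 x 160 x 50 mm, on the bench at the right; origin under its centre.
Not all that is in view belongs to the job. Of the things shaped like the part that bears blue_tray_c, the blue one is meant. What is shaped like the part that bears black_tray_c but turquoise is not meant.

How it is judged:
By the outcome, as a careful person would: the job done as asked, in the order asked, and still so for the second after the job is handed in, with the robot touching nothing.
It also fails if it takes over 67 s, if anything falls off the work surface, if the arm or the gripper's body presses on something with over 40 N, if the wrist force passes 120 N, or if a joint passes its speed limit or range.

ROBOT

A 7-joint arm with a two-finger parallel gripper is mounted at the origin on the work surface. World frame = base frame: x ahead of the robot, y to its left, z up, the work surface at z = 0. Lengths are in m, angles in rad, forces in N, time in s.
With the tool pointing down it reaches from about 0.35 to 0.9 m from the base axis. Payload 19.9 kg.
Tool frame: the origin (TCP) lies midway between the tips of the shut fingers; the grasp point (between the pads) lies grasp_offset behind it (grasp_offset is the distance from the TCP to the grasp point, in m); z points along the fingers, x is the direction in which the jaws open and shut, and the axes are right-handed (so a half turn about z gives the same grasp; the last joint's range is limited). The gripper opens to 94 mm and grips with 3 to 60 N. Pads are 16 mm wide; open, the fingers measure 119 mm over their backs; the gripper's body (75 mm by 177 mm) begins 78 mm behind the grasp point.
Start: joints at [-1.383, 0.417, -0.01, 1.614, 0.005, 1.111, -0.053], TCP at [0.142, 0.609, 0.205] pointing down, gripper open.
Joint ranges: [-2.81, 2.81], [-0.39, 2.02], [-1.27, 1.25], [0.06, 2.57], [-1.19, 4.33], [0.19, 2], [-2.82, 2.82]. Speed limits (rad/s): [1.89, 1.89, 2.39, 2.39, 3.01, 3.01, 3.01].

INTERFACE

Orientations are given as a rotation vector (axis times angle).
In Python, from bench import * gives the robot as it stands.
- The arm moves only by the shell command python3 -m pendant 'ROWS' [OPENING] [FORCE]. ROWS is JSON, a list of rows, each a list of 2 entries, a list of its own where there are three numbers: the shift along the tool's x, y, z in m, then the turn, a rotation vector about the tool's x, y, z in degrees. In form: [[[x, y, z], [rx, ry, rz]], ...]. A call has 1 to 12 rows; each row is the pose to reach, as a shift and turn from the pose measured when the call began, along the tool's axes at that moment; what a row does not reach only later rows make up. A row lasts 1/12 s, in which the tool goes at most 41.7 mm and 7.16 degrees, less where a joint would pass 70% of its speed; a pose out of reach is approached as far as the arm can. A call with a gripper value outside its range is refused whole. OPENING is the gripper command: -1 is fully open, 1 is shut, values between are in proportion, set as the call begins (- or left out, the last holds). The fingers move at their own pace and stop on an object; FORCE is the grip in N (left out, the last holds). Time passes only in rows, so rows that repeat a pose let the fingers close. It gives the time, the measured TCP pose, the force and the opening at its end, in the units of the state.
- observe(): the state, without advancing time (a new reading comes with each control period).
- capture(name): name is "scene" or "side" or "wrist"; returns the picture (384x512x3 uint8, red, green, blue); there is no depth.
- calibration(name): a dict with "fovy" (degrees; the focal length in pixels is half the picture's height over the tangent of half this angle, whatever the lens; pixels are square), "cx", "cy" (the principal point, pixels), "rvec" (rotation vector, rad) and "tvec" (3), from world to camera coordinates, as OpenCV has them; the wrist camera has in their place "T_tool_cam" (4x4, takes a point from camera to tool coordinates, whose origin is the TCP and whose axes are the tool frame's). Camera axes: x right, y down, z forward; pixel columns grow to the right and rows downward; lengths in m; the calibration is good to about 2 mm. A picture is of the moment at which its call begins: read the wrist's pose just before it. calibration takes no time and is no camera call.
- close_job(): hands the job in, once; it reports no verdict.
The state is a dict: "time": time; "q": joint angles; "joint_velocities": joint speeds; "joint_efforts": joint torques, N m; "tool_pos": TCP position; "eef_rot": TCP orientation; "wrist_force": force on the tool from outside, world axes, zero at the start; "wrist_torque": the same for the moment, N m; "opening": finger opening in m.
Only numpy, scipy, OpenCV 4.12 (cv2) and the standard library are available. Lean on these libraries where they do the work, as an engineer would, in place of code of your own. Each camera call takes 0.05 s, during which the arm holds its last target. There are 200 camera calls.

## Working session

There is one attempt and no reset: what is moved stays moved. The work goes in short steps, Python scripts to look and compute and a shell command to move; the robot and the scene stay as the last step left them, time stands still between calls to the robot, and variables do not carry over. Pictures are saved under pics/ and viewed, about 8 in all and at most 12, crops included, and the job is handed in when it is done.

```bash
ls; mkdir -p pics; python3 - <<'E'
from bench import *
import cv2, numpy as np
s=observe(); print(s)
for n in ("scene","side","wrist"):
    im=capture(n); cv2.imwrite(f"pics/{n}0.png",im[:,:,::-1]); print(n,calibration(n))
a=cv2.imread("pics/scene0.png");b=cv2.imread("pics/side0.png")
cv2.imwrite("pics/both0.png",cv2.resize(np.vstack([a,b]),(800,1200))[:,:])
E
```

```text
pics
{'time': 0.0, 'q': array([-1.38245816,  0.41794714, -0.01030374,  1.61415857,  0.00471011,
        1.11073818, -0.05301019]), 'joint_velocities': array([-0.00097811,  0.0012277 ,  0.0014825 , -0.00085582, -0.00133357,
        0.00042197,  0.00103883]), 'joint_efforts': array([-1.77231468e-03, -8.51229501e+01,  6.37737159e-01, -4.25997162e+01,
       -4.88916971e-02,  1.84641749e-02,  1.35241953e-04]), 'tool_pos': array([0.14231583, 0.6081887 , 0.20484861]), 'eef_rot': array([ 2.46085261e+00,  1.95154675e+00, -1.40725846e-03]), 'wrist_force': array([-0.07863248,  0.02948702,  0.15890082]), 'wrist_torque': array([-0.02648912,  0.02028724,  0.01754991]), 'opening': 0.0941366477411279}
scene {'fovy': 47.63410507436389, 'cx': 253.28053522951268, 'cy': 190.91494536084306, 'rvec': array([ 1.12520953,  2.5005671 , -0.86698716]), 'tvec': array([ 0.33746886, -0.23704219,  1.65989868])}
side {'fovy': 43.46683118751163, 'cx': 256.9621487922116, 'cy': 201.59396673185992, 'rvec': array([ 2.25409682, -0.68762239,  0.31029356]), 'tvec': array([-0.40124719,  0.21856678,  1.61687506])}
wrist {'fovy': 66.23309716232191, 'cx': 254.4995916221386, 'cy': 192.66309866777905, 'T_tool_cam': array([[ 9.99999244e-01, -1.17097521e-03,  3.73939340e-04,
         3.22798277e-04],
       [ 1.05270881e-03,  9.72874469e-01,  2.31331278e-01,
        -6.61359037e-02],
       [-6.34679228e-04, -2.31330709e-01,  9.72874966e-01,
        -1.79581040e-01],
       [ 0.00000000e+00,  0.00000000e+00,  0.00000000e+00,
         1.00000000e+00]])}
```

View pics/scene0.png

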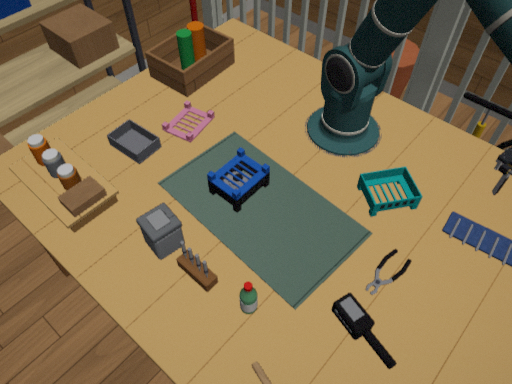

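View pics/side0.png

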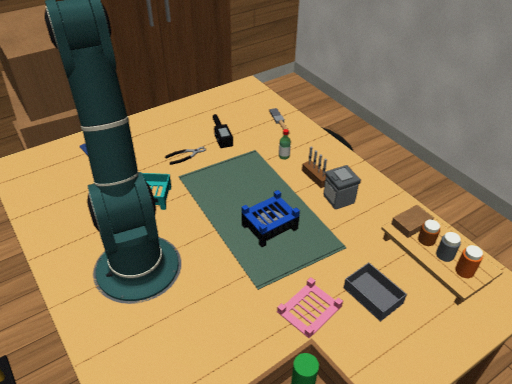

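The blue-on-black pair is at scene (240,180) and side (271,216). The turquoise tray (390,190) and the pink one (188,122) are decoys, since only the blue one sits legs-up on a black tray. The mat has more room towards +y. Next I'll measure.

```bash
cat > h.py <<'E'
from bench import *
import bench, cv2, numpy as np
from scipy.spatial.transform import Rotation as R
def cam(n):
    c=calibration(n); f=192/np.tan(np.radians(c["fovy"]/2))
    return np.array([[f,0,c["cx"]],[0,f,c["cy"]],[0,0,1]]),R.from_rotvec(c["rvec"]).as_matrix(),np.array(c["tvec"])
def ray(n,px,z):
    K,r,t=cam(n); px=np.atleast_2d(px).astype(float)
    d=np.c_[px,np.ones(len(px))]@np.linalg.inv(K).T@r; o=-r.T@t
    return o+d*((z-o[2])/d[:,2])[:,None]
def proj(n,P):
    K,r,t=cam(n); p=(np.atleast_2d(P)@r.T+t)@K.T; return p[:,:2]/p[:,2:]
def big(m):
    k,l,s,c=cv2.connectedComponentsWithStats(m.astype(np.uint8)); i=1+np.argmax(s[1:,4]); return (l==i).astype(np.uint8)
E
python3 - <<'E'
from h import *
print([a for a in dir(bench) if a[0]!='_'], getattr(bench,'grasp_offset',None))
for n in("scene","side"):
    im=cv2.imread(f"pics/{n}0.png"); hsv=cv2.cvtColor(im,cv2.COLOR_BGR2HSV); h,s,v=[hsv[...,i].astype(int) for i in range(3)]
    roi=np.zeros(h.shape,bool)
    if n=="scene": roi[130:220,190:290]=1
    else: roi[180:250,225:315]=1
    m=big(roi&(h>105)&(h<130)&(s>120)&(v>40))
    mx=cv2.resize(im[(slice(130,225),slice(190,290)) if n=="scene" else (slice(180,250),slice(230,310))],None,fx=6,fy=6,interpolation=cv2.INTER_CUBIC); cv2.imwrite(f"pics/crop_{n}.png",mx)
    g=big((h>60)&(h<100)&(s>40)&(v<110)&(v>40)&~((np.arange(512)[None]<170) if n=="side" else (np.arange(384)[:,None]<130)))
    c=cv2.convexHull(cv2.findContours(g,0,1)[0][0])
    mc=ray(n,cv2.boxPoints(cv2.minAreaRect(ray(n,c[:,0],.003)[:,:2].astype(np.float32)*1)) if 0 else cv2.approxPolyDP(c,6,True)[:,0],.003)
    print(n,"mat",mc[:,:2].round(3).tolist())
    P=ray(n,np.argwhere(m)[:,::-1],.099)[:,:2].astype(np.float32)
    r=cv2.minAreaRect(P);print("blue rect",r, P.min(0),P.max(0), m.sum())
    hull=cv2.convexHull(np.argwhere(m)[:,::-1].astype(np.int32)); print(cv2.approxPolyDP(hull,2.5,True)[:,0].tolist())
a=cv2.imread("pics/crop_scene.png");b=cv2.imread("pics/crop_side.png");print(a.shape,b.shape)
b=cv2.copyMakeBorder(b,0,a.shape[0]-b.shape[0],0,0,0);c=np.hstack([a,b]);cv2.imwrite("pics/crops.png",cv2.resize(c,None,fx=.74,fy=.74))
E
```

```text
['IKError', 'calibration', 'capture', 'close_job', 'grasp_offset', 'observe'] 0.0188
scene mat [[0.293, -0.293], [0.334, 0.335], [0.682, 0.31], [0.64, -0.311]]
blue rect ((0.4824381470680237, -0.08667422831058502), (0.14539159834384918, 0.17550091445446014), 89.96139526367188) [ 0.39464432 -0.15935357] [ 0.5701823  -0.01393696] 1337
[[269, 167], [268, 173], [237, 200], [208, 180], [208, 173], [240, 147]]
side mat [[0.338, 0.33], [0.681, 0.302], [0.633, -0.325], [0.286, -0.293]]
blue rect ((0.4649539589881897, -0.10915704071521759), (0.17421457171440125, 0.15020497143268585), 0.06085037440061569) [ 0.37787083 -0.18431237] [ 0.5521038 -0.0341177] 1064
[[299, 210], [298, 216], [262, 234], [243, 214], [242, 206], [278, 190]]
(570, 600, 3) (420, 480, 3)
```

View pics/crops.png

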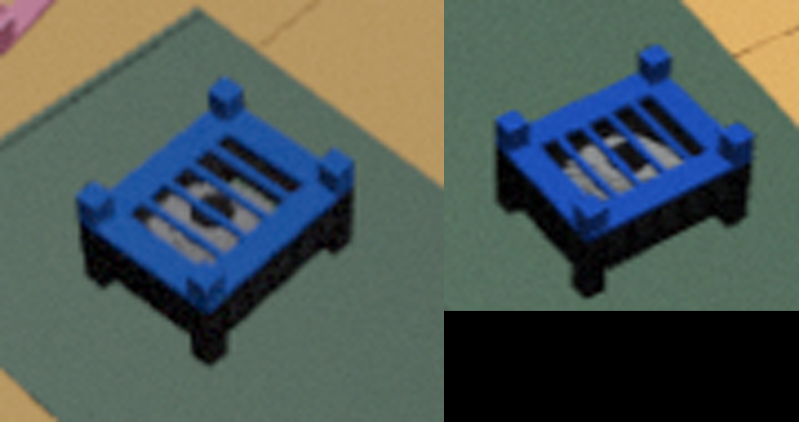

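The crop confirms it: blue tray with legs up, closed on the black tray, cassette visible through the slots. Next, the leg tops for centre and yaw. In the crop they are A(226,86), B(96,193), C(207,283), D(337,160) in scene, and E(512,120), F(655,55), G(736,135), H(588,210) in side.

```bash
python3 - <<'E'
from h import *
s=.74*6
A=np.array([(226,86),(96,193),(207,283),(337,160)])/s+[190,130]-.4
B=(np.array([(512,120),(655,55),(736,135),(588,210)])-[444,0])/s+[230,180]-.4
for n,p in(("scene",A),("side",B)):
    P=ray(n,p,.099)[:,:2]; c=P.mean(0); print(n,P.round(4).tolist(),c.round(4))
    # sides
    for i in range(4):
        d=P[(i+1)%4]-P[i]; print(np.linalg.norm(d).round(4),np.degrees(np.arctan2(d[1],d[0])).round(1))
    print((ray(n,proj(n,[[*c,.099]]),.11)[0,:2]-c))
s=observe();print(R.from_rotvec(s["eef_rot"]).as_matrix().round(3))
E
```

```text
scene [[0.4013, -0.1519], [0.5416, -0.1502], [0.5488, -0.034], [0.4023, -0.0404]] [ 0.4735 -0.0941]
0.1404 0.7
0.1165 86.5
0.1466 -177.5
0.1114 -90.5
[0.0067812  0.00673533]
side [[0.4037, -0.0427], [0.5426, -0.0437], [0.5412, -0.154], [0.3983, -0.156]] [ 0.4714 -0.0991]
0.1389 -0.4
0.1103 -90.7
0.1429 -179.2
0.1134 87.3
[-0.00673709 -0.00889405]
[[ 0.228  0.974 -0.   ]
 [ 0.974 -0.228 -0.001]
 [-0.001  0.    -1.   ]]
```

```bash
cat > log.py <<'E'
from h import *
import json,sys
s=observe(); d={k:np.array(s[k]).tolist() for k in("q","tool_pos","eef_rot")}
open("log.jsonl","a").write(json.dumps(d)+"\n")
M=R.from_rotvec(s["eef_rot"]).as_matrix()
print("t %.2f"%s["time"],"q",np.round(s["q"],3),"p",np.round(s["tool_pos"],4),"F",np.round(s["wrist_force"],1),"op %.4f"%s["opening"]);print(M.round(3).tolist())
E
python3 log.py
python3 -m pendant '[[[0,0,-0.04],[0,0,0]],[[0,0,-0.08],[0,0,0]],[[-0.02,0.02,-0.12],[0,0,-2]],[[-0.05,0.05,-0.15],[0,0,-4]],[[-0.075,0.08,-0.17],[0,0,-6]],[[-0.1,0.11,-0.18],[0,0,-8]],[[-0.125,0.14,-0.19],[0,0,-10]],[[-0.15,0.17,-0.195],[0,0,-12]],[[-0.175,0.2,-0.195],[0,0,-13]],[[-0.2,0.23,-0.195],[0,0,-13]],[[-0.225,0.26,-0.195],[0,0,-13]],[[-0.25,0.285,-0.195],[0,0,-13]]]' -0.3 ; python3 log.py
```

```text
t 0.15 q [-1.383  0.418 -0.01   1.614  0.005  1.111 -0.053] p [0.1423 0.6083 0.205 ] F [0.6 0.  0.2] op 0.0936
[[0.228, 0.974, -0.0], [0.974, -0.228, -0.001], [-0.001, 0.0, -1.0]]
time: 1.15
tool_pos: [0.3639, 0.2981, 0.4002]
eef_rot: [2.225, 2.218, -0.001]
wrist_force: [0.6, 1.2, -0.0]
opening: 0.0612
t 1.15 q [-0.976  0.     0.225  1.692  0.     1.45   0.816] p [0.3639 0.2981 0.4002] F [ 0.6  1.2 -0. ] op 0.0612
[[0.003, 1.0, -0.0], [1.0, -0.003, -0.001], [-0.001, -0.0, -1.0]]
```

```bash

python3 -m pendant '[[[0,0.02,0],[0,-6,0]],[[-0.01,0.04,0],[0,-12,0]],[[-0.02,0.06,0],[0,-18,0]],[[-0.03,0.08,0],[0,-24,0]],[[-0.03,0.09,0],[0,-30,0]],[[-0.03,0.1,0],[0,-36,0]],[[-0.03,0.106,0],[0,-42,0]],[[-0.03,0.106,0],[0,-45,0]],[[-0.03,0.106,0],[0,-45,0]]]'; python3 log.py
```

```text
time: 1.9
tool_pos: [0.4692, 0.2694, 0.3975]
eef_rot: [1.755, 1.757, -0.739]
wrist_force: [0.2, 0.3, -0.1]
opening: 0.061
t 1.90 q [-1.043  0.49   0.269  1.317  0.439  1.914  0.833] p [0.4692 0.2694 0.3975] F [ 0.2  0.3 -0.1] op 0.0610
[[-0.002, 1.0, -0.003], [0.702, -0.0, -0.712], [-0.712, -0.004, -0.702]]
```

```bash
cat > fk.py <<'E'
from h import *
import json, itertools
from scipy.optimize import least_squares
D=[json.loads(l) for l in open("log.jsonl")]
RZ=lambda a:R.from_euler("z",a); RY=lambda a:R.from_euler("y",a)
def fk(q,L,s):
    r=RZ(s[0]*q[0]+L[4])*RY(q[1]); p=np.array([0,0,L[0]])+r.apply([L[5],0,L[1]])
    r=r*RZ(s[1]*q[2])*RY(q[3]); p=p+r.apply([L[6],0,L[2]])
    r=r*RZ(s[2]*q[4])*RY(q[5]); r=r*RZ(s[3]*q[6]+L[7]); p=p+r.apply([0,0,L[3]])
    return p,r
def res(L,s,reg=1e-4):
    o=[]
    for d in D:
        p,r=fk(d["q"],L,s); o+=list(p-d["tool_pos"])+list(.3*(r.inv()*R.from_rotvec(d["eef_rot"])).as_rotvec())
    return np.r_[o,reg*(L-L0)]
L0=np.array([.36,.45,.45,.35,0,0,0,np.pi])
def fit():
    b=None
    for s in itertools.product([1,-1],repeat=3):
      for l in (0,np.pi):
        x=L0.copy();x[7]=l; f=least_squares(res,x,args=((-1,)+s,))
        if b is None or f.cost<b[0]: b=(f.cost,f.x,(-1,)+s)
    return b
def ik(P,M,L,s,q0):
    lo=np.array([-2.81,-.39,-1.27,.06,-1.19,.19,-2.82])+.03; hi=np.array([2.81,2.02,1.25,2.57,4.33,2,2.82])-.03
    def e(q):
        p,r=fk(q,L,s); return np.r_[p-P,.3*(r.inv()*R.from_matrix(M)).as_rotvec(),.002*(q-q0)]
    f=least_squares(e,np.clip(q0,lo+.01,hi-.01),bounds=(lo,hi)); p,r=fk(f.x,L,s)
    return f.x,np.linalg.norm(p-P),np.degrees((r.inv()*R.from_matrix(M)).magnitude())
def tool(a,sg):  # pointing -y pitched a (deg) down; sg=+1: x down-ish
    a=np.radians(a); z=np.array([0,-np.cos(a),-np.sin(a)]); x=sg*np.array([0,np.sin(a),-np.cos(a)]); return np.c_[x,np.cross(z,x),z]
E
python3 - <<'E'
from fk import *
c,L,s=fit(); print(c,L.round(4),s)
for d in D:
    p,r=fk(d["q"],L,s);print((p-d["tool_pos"]).round(4),np.degrees((r.inv()*R.from_rotvec(d["eef_rot"])).magnitude()).round(2))
q=np.array(D[-1]["q"])
for a in(30,35,40,45):
  for sg in(1,-1):
    qq=q.copy(); qq[6]+=0 if sg>0 else -3.1
    for P in([.473,0,.25],[.473,-.03,.1],[.473,-.01,.04]):
        x,e,o=ik(np.array(P),tool(a,sg),L,s,qq); print(a,sg,P,x.round(2),round(e,4),round(o,2)); qq=x
E
```

```text
6.738411808752499e-05 [ 0.2963  0.5118  0.4975  0.3296 -0.048  -0.0217  0.0195  3.0984] (-1, -1, -1, -1)
[-0.0011 -0.0001 -0.0005] 0.27
[-0.0021  0.0021 -0.0015] 0.27
[0.0001 0.0008 0.002 ] 2.03
30 1 [0.473, 0, 0.25] [-0.91  0.47  0.38  1.88  0.72  1.47  0.73] 0.0 0.0
30 1 [0.473, -0.03, 0.1] [-0.85  0.72  0.36  1.94  0.72  1.2   0.56] 0.0 0.0
30 1 [0.473, -0.01, 0.04] [-0.85  0.84  0.33  1.9   0.69  1.15  0.49] 0.0 0.0
30 -1 [0.473, 0, 0.25] [-0.92  0.47  0.39  1.88  0.72  1.46 -2.41] 0.0 0.0
30 -1 [0.473, -0.03, 0.1] [-0.85  0.72  0.37  1.94  0.71  1.2  -2.58] 0.0 0.0
30 -1 [0.473, -0.01, 0.04] [-0.86  0.85  0.33  1.9   0.69  1.15 -2.65] 0.0 0.0
35 1 [0.473, 0, 0.25] [-0.89  0.42  0.38  1.88  0.68  1.43  0.77] 0.0 0.0
35 1 [0.473, -0.03, 0.1] [-0.83  0.67  0.37  1.96  0.69  1.15  0.61] 0.0 0.0
35 1 [0.473, -0.01, 0.04] [-0.84  0.79  0.34  1.93  0.66  1.09  0.53] 0.0 0.0
35 -1 [0.473, 0, 0.25] [-0.9   0.42  0.39  1.88  0.68  1.43 -2.37] 0.0 0.0
35 -1 [0.473, -0.03, 0.1] [-0.83  0.67  0.37  1.96  0.69  1.14 -2.53] 0.0 0.0
35 -1 [0.473, -0.01, 0.04] [-0.84  0.79  0.34  1.93  0.66  1.0
[... 238 characters left out ...]
0.0 0.0
40 -1 [0.473, 0, 0.25] [-0.88  0.38  0.39  1.89  0.64  1.39 -2.33] 0.0 0.0
40 -1 [0.473, -0.03, 0.1] [-0.81  0.61  0.38  1.97  0.65  1.09 -2.48] 0.0 0.0
40 -1 [0.473, -0.01, 0.04] [-0.82  0.74  0.35  1.95  0.63  1.03 -2.55] 0.0 0.0
45 1 [0.473, 0, 0.25] [-0.85  0.33  0.39  1.89  0.6   1.35  0.86] 0.0 0.0
45 1 [0.473, -0.03, 0.1] [-0.79  0.56  0.39  1.99  0.61  1.04  0.73] 0.0 0.0
45 1 [0.473, -0.01, 0.04] [-0.8   0.69  0.36  1.97  0.59  0.97  0.65] 0.0 0.0
45 -1 [0.473, 0, 0.25] [-0.86  0.33  0.4   1.89  0.6   1.35 -2.28] 0.0 0.0
45 -1 [0.473, -0.03, 0.1] [-0.79  0.56  0.39  1.99  0.61  1.04 -2.41] 0.0 0.0
45 -1 [0.473, -0.01, 0.04] [-0.8   0.69  0.36  1.97  0.59  0.96 -2.49] 0.0 0.0
```

```bash
cat > to.py <<'E'
from fk import tool
from h import *
import sys
# args: x y z pitch roll(deg about tool z, from x-down)
def to(P,a,roll=0):
    s=observe(); M=R.from_rotvec(s["eef_rot"]); T=R.from_matrix(tool(a,1))*R.from_euler("z",roll,degrees=True)
    print((1000*M.inv().apply(np.array(P)-s["tool_pos"])).round(1),"mm",(M.inv()*T).as_rotvec(degrees=True).round(2))
for w in sys.argv[1:]:
    v=[float(t) for t in w.split(",")]; to(v[:3],v[3],v[4] if len(v)>4 else 0)
E
python3 to.py .473,.12,.20,30 .473,.0236,.1024,30
python3 - <<'E'
from h import *
im=cv2.imread("pics/scene0.png")
for n,p in dict(turq=(390,190),turqL=(373,212),plier=(372,290),plier2=(395,255),bin=(135,140),pink=(188,122)).items(): print(n,ray("scene",p,.03)[0,:2].round(3))
E
```

```text
[ 35.9   4.6 245. ] mm [ -0.15 -14.57   0.16]
[ 37.8   5.1 382.2] mm [ -0.15 -14.57   0.16]
turq [0.164 0.299]
turqL [0.278 0.305]
plier [0.51  0.446]
plier2 [0.369 0.437]
bin [ 0.575 -0.517]
pink [ 0.382 -0.442]
```

```bash

python3 -m pendant '[[[0.004,0,0.03],[0,-2,0]],[[0.01,0.001,0.06],[0,-4,0]],[[0.014,0.002,0.095],[0,-6,0]],[[0.02,0.003,0.13],[0,-8,0]],[[0.024,0.003,0.165],[0,-10,0]],[[0.028,0.004,0.2],[0,-12,0]],[[0.032,0.004,0.225],[0,-13.5,0]],[[0.036,0.0046,0.245],[-0.15,-14.6,0.16]],[[0.036,0.0046,0.245],[-0.15,-14.6,0.16]]]' -0.7; python3 log.py; python3 to.py .473,.0236,.1024,30 .473,-.063,.0524,30
```

```text
time: 2.65
tool_pos: [0.4717, 0.1175, 0.1979]
eef_rot: [1.584, 1.582, -0.92]
wrist_force: [0.5, -0.2, -0.0]
opening: 0.08
t 2.65 q [-0.987  0.642  0.308  1.747  0.569  1.548  0.651] p [0.4717 0.1175 0.1979] F [ 0.5 -0.2 -0. ] op 0.0800
[[-0.001, 1.0, -0.004], [0.498, -0.003, -0.867], [-0.867, -0.003, -0.498]]
[ 36.1   1.8 128.9] mm [-0.22  0.15  0.05]
[ 36.3   2.1 228.9] mm [-0.22  0.15  0.05]
```

Now I'll go to the pre-approach point, check with the wrist and side cameras, then enter.

```bash

python3 -m pendant '[[[0.01,0.001,0.03],[-0.1,0,0]],[[0.02,0.001,0.06],[-0.2,0.1,0]],[[0.03,0.002,0.09],[-0.2,0.15,0]],[[0.036,0.002,0.115],[-0.2,0.15,0]],[[0.0361,0.002,0.129],[-0.2,0.15,0]],[[0.0361,0.002,0.129],[-0.2,0.15,0]]]'; python3 log.py; python3 - <<'E'
from h import *
a=capture("side")[150:280,190:360]; b=capture("wrist")
a=cv2.resize(a,None,fx=3,fy=3,interpolation=cv2.INTER_CUBIC); b=cv2.resize(b,(288*1,216))
b=cv2.copyMakeBorder(b,0,a.shape[0]-216,0,0,0); cv2.imwrite("pics/pre.png",np.hstack([a,b])[:,:,::-1])
E
python3 to.py .473,-.063,.0524,30
```

```text
time: 3.15
tool_pos: [0.473, 0.0217, 0.1026]
eef_rot: [1.587, 1.582, -0.916]
wrist_force: [0.1, -0.0, 0.6]
opening: 0.0798
t 3.15 q [-0.894  0.733  0.333  1.909  0.632  1.276  0.57 ] p [0.473  0.0217 0.1026] F [ 0.1 -0.   0.6] op 0.0798
[[0.001, 1.0, -0.003], [0.501, -0.003, -0.866], [-0.866, -0.001, -0.501]]
[  0.   -0.9 101.3] mm [ 0.   -0.15 -0.05]
```

View pics/pre.png

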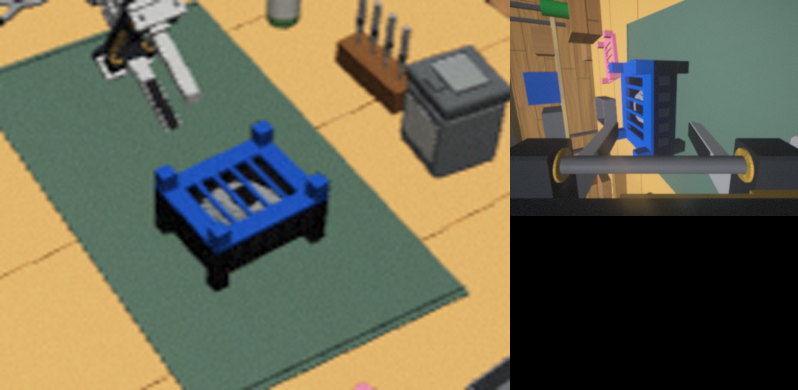

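The side view shows the fingers above and on the +y side of the pair. In the wrist view they straddle it, with the blue top on the left and the black face on the right. I'll refine the near edge's y and yaw from the wrist picture.

```bash
python3 - <<'E'
from h import *
b=capture("wrist"); np.save("w.npy",b); cv2.imwrite("pics/wr.png",cv2.resize(b[90:290,150:350],(800,800)[:2] if 0 else (600,600),interpolation=cv2.INTER_CUBIC)[:,:,::-1])
E
```

```text
(no output)
```

View pics/wr.png

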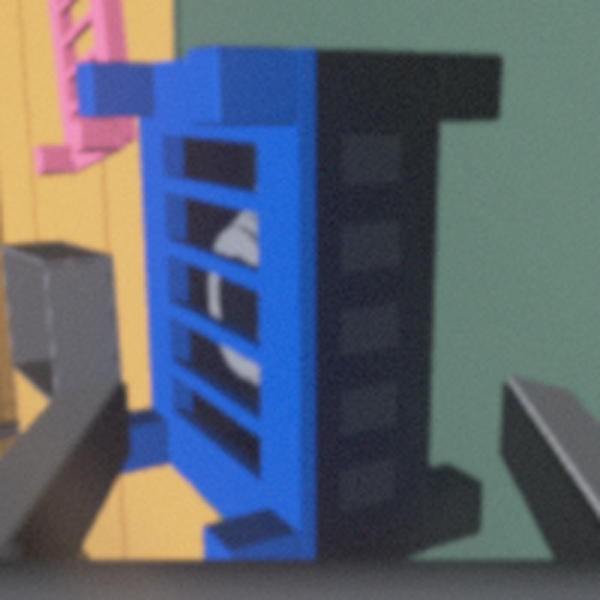

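```bash
cat > wray.py <<'E'
from h import *
def wray(px,z):
    s=observe(); M=R.from_rotvec(s["eef_rot"]).as_matrix(); c=calibration("wrist"); T=np.array(c["T_tool_cam"]); f=192/np.tan(np.radians(c["fovy"]/2))
    d=M@T[:3,:3]@np.array([(px[0]-c["cx"])/f,(px[1]-c["cy"])/f,1]); o=M@T[:3,3]+s["tool_pos"]
    return o+d*(z-o[2])/d[2]
E
python3 - <<'E'
from wray import *
for n,p,z in [("seamL",(317,52),.070),("seamM",(317,300),.07),("seamR",(317,520),.07),("flo1",(439,122),.027),("flo2",(435,300),.027),("flo3",(431,460),.027),("foot1",(501,57),.003),("foot2",(498,119),.003),("foot3",(482,485),.003),("footr",(480,530),.003)]:
    print(n,wray((p[0]/3+150,p[1]/3+90),z).round(4))
E
python3 to.py .473,-.063,.0524,30
```

```text
seamL [ 0.396  -0.0303  0.07  ]
seamM [ 0.4636 -0.0303  0.07  ]
seamR [ 0.5316 -0.0303  0.07  ]
flo1 [ 0.4148 -0.0322  0.027 ]
flo2 [ 0.4688 -0.0314  0.027 ]
flo3 [ 0.5217 -0.0308  0.027 ]
foot1 [ 0.3957 -0.0333  0.003 ]
foot2 [ 0.4143 -0.0334  0.003 ]
foot3 [ 0.5368 -0.0329  0.003 ]
footr [ 0.5536 -0.0328  0.003 ]
[ -0.3  -1.1 101.7] mm [ 0.06 -0.16 -0.03]
```

The edge agrees: y = -0.031, centre x ≈ 0.475, yaw ≈ 0. Entering under the floor edge.

```bash

python3 -m pendant '[[[0,0.001,0.025],[0,0,0]],[[0,0.001,0.05],[0,0,0]],[[0,0.001,0.07],[0,0,0]],[[0,0.001,0.085],[0,0,0]],[[0,0.001,0.095],[0,0,0]],[[0,0.001,0.102],[0,-0.1,0]],[[0,0.001,0.102],[0,-0.1,0]]]'; python3 log.py; python3 - <<'E'
import numpy as np
# E displacement with tilt
for t in (5,10,15,20,25,30):
    a=np.radians(np.array([10.46,10.46+t])); r=.1322
    print(t,"dy(-) %.1f dz %.1f"%tuple(1000*r*np.array([np.cos(a[0])-np.cos(a[1]),np.sin(a[1])-np.sin(a[0])])))
E
```

```text
time: 3.88
tool_pos: [0.4753, -0.0632, 0.0521]
eef_rot: [1.585, 1.583, -0.912]
wrist_force: [0.3, 0.4, 0.8]
opening: 0.0799
t 3.88 q [-0.807  0.805  0.377  2.001  0.724  1.078  0.519] p [ 0.4753 -0.0632  0.0521] F [0.3 0.4 0.8] op 0.0799
[[0.001, 1.0, 0.001], [0.501, 0.0, -0.865], [-0.865, 0.001, -0.501]]
5 dy(-) 2.6 dz 11.2
10 dy(-) 6.1 dz 22.2
15 dy(-) 10.6 dz 32.8
20 dy(-) 16.0 dz 43.0
25 dy(-) 22.3 dz 52.7
30 dy(-) 29.4 dz 61.8
```

```bash

python3 -m pendant '[[[-0.003,0,-0.001],[0,0,0]],[[-0.006,0,-0.002],[0,0,0]],[[-0.0095,0,-0.0033],[0,0,0]],[[-0.0127,0,-0.0044],[0,0,0]],[[-0.016,0,-0.0053],[0,0,0]],[[-0.020,0,-0.0061],[0,0,0]],[[-0.0242,0,-0.0069],[0,0,0]],[[-0.0242,0,-0.0069],[0,0,0]]]'; python3 log.py; python3 - <<'E'
from h import *
a=capture("side")[150:260,200:340]; b=capture("wrist")
a=cv2.resize(a,None,fx=3,fy=3,interpolation=cv2.INTER_CUBIC); b=cv2.resize(b,(376,282)); b=cv2.copyMakeBorder(b,0,a.shape[0]-282,0,0,0)
cv2.imwrite("pics/lift1.png",np.hstack([a,b])[:,:,::-1])
E
```

```text
time: 4.55
tool_pos: [0.4755, -0.0694, 0.0772]
eef_rot: [1.585, 1.583, -0.911]
wrist_force: [-0.2, 2.1, -3.0]
opening: 0.0802
t 4.55 q [-0.807  0.752  0.391  2.015  0.734  1.101  0.549] p [ 0.4755 -0.0694  0.0772] F [-0.2  2.1 -3. ] op 0.0802
[[0.002, 1.0, 0.001], [0.502, 0.0, -0.865], [-0.865, 0.002, -0.502]]
```

View pics/lift1.png

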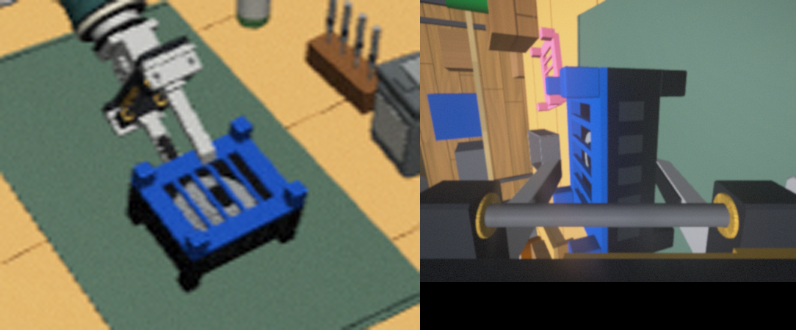

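The near side is lifting about the far feet (−3 N), trays shut. I'll continue the arc to about 29°.

```bash

python3 -m pendant '[[[-0.004,0,-0.0006],[0,0,0]],[[-0.008,0,-0.0012],[0,0,0]],[[-0.012,0,-0.0016],[0,0,0]],[[-0.016,0,-0.0018],[0,0,0]],[[-0.020,0,-0.0019],[0,0,0]],[[-0.024,0,-0.0019],[0,0,0]],[[-0.028,0,-0.0017],[0,0,0]],[[-0.032,0,-0.0015],[0,0,0]],[[-0.036,0,-0.0011],[0,0,0]],[[-0.040,0,-0.0005],[0,0,0]],[[-0.043,0,0],[0,0,0]],[[-0.043,0,0],[0,0,0]]]'; python3 log.py; 
python3 -m pendant '[[[0,0,0.004],[0,0,0]],[[0,0,0.008],[0,0,0]],[[0,0,0.012],[0,0,0]],[[0,0,0.016],[0,0,0]],[[0,0,0.02],[0,0,0]],[[0,0,0.02],[0,0,0]]]'; python3 log.py; python3 - <<'E'
from h import *
a=capture("side")[140:250,200:340]; b=capture("wrist")
a=cv2.resize(a,None,fx=3,fy=3,interpolation=cv2.INTER_CUBIC); b=cv2.resize(b,(376,282)); b=cv2.copyMakeBorder(b,0,a.shape[0]-282,0,0,0)
cv2.imwrite("pics/lift2.png",np.hstack([a,b])[:,:,::-1])
E
```

```text
time: 5.65
tool_pos: [0.4753, -0.0913, 0.1143]
eef_rot: [1.585, 1.583, -0.911]
wrist_force: [0.2, 1.7, -0.6]
opening: 0.0796
t 5.65 q [-0.794  0.672  0.422  2.042  0.765  1.121  0.597] p [ 0.4753 -0.0913  0.1143] F [ 0.2  1.7 -0.6] op 0.0796
[[0.002, 1.0, 0.001], [0.501, -0.0, -0.865], [-0.865, 0.002, -0.501]]
time: 6.15
tool_pos: [0.4749, -0.1096, 0.1039]
eef_rot: [1.586, 1.582, -0.913]
wrist_force: [-1.2, -0.9, -3.0]
opening: 0.0797
t 6.15 q [-0.773  0.69   0.432  2.058  0.787  1.079  0.585] p [ 0.4749 -0.1096  0.1039] F [-1.2 -0.9 -3. ] op 0.0797
[[0.002, 1.0, -0.0], [0.501, -0.001, -0.866], [-0.866, 0.002, -0.501]]
```

View pics/lift2.png

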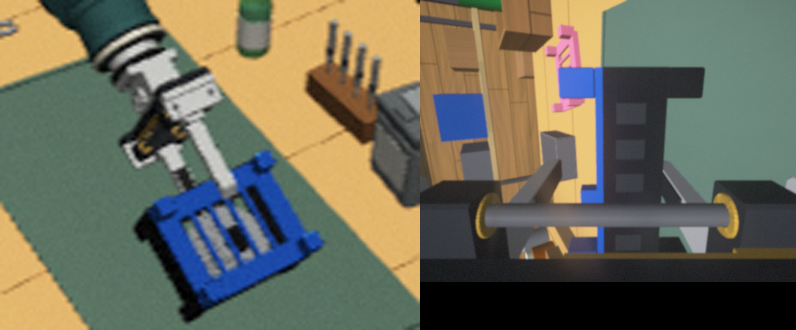

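The pair is tilted about 30° and looks parallel to the fingers, resting on the lower one. Going deeper, then I'll estimate the depth from the wrist picture.

```bash

python3 -m pendant '[[[0,0,0.004],[0,0,0]],[[0,0,0.008],[0,0,0]],[[0,0,0.012],[0,0,0]],[[0,0,0.016],[0,0,0]],[[0,0,0.02],[0,0,0]],[[0,0,0.023],[0,0,0]],[[0,0,0.023],[0,0,0]]]'; python3 log.py; python3 - <<'E'
from h import *
a=capture("side")[140:250,200:340]; b=capture("wrist")
np.save("w2.npy",b)
a=cv2.resize(a,(280,220),interpolation=cv2.INTER_CUBIC); b=cv2.resize(b[60:,150:400],(500,648)); b=b[:590]; a=cv2.copyMakeBorder(a,0,b.shape[0]-220,0,0,0)
cv2.imwrite("pics/lift3.png",np.hstack([a,b])[:,:,::-1])
E
```

```text
time: 6.83
tool_pos: [0.4748, -0.1296, 0.0925]
eef_rot: [1.586, 1.582, -0.913]
wrist_force: [0.4, 0.2, -2.6]
opening: 0.0796
t 6.83 q [-0.748  0.712  0.445  2.073  0.813  1.033  0.571] p [ 0.4748 -0.1296  0.0925] F [ 0.4  0.2 -2.6] op 0.0796
[[0.002, 1.0, -0.001], [0.501, -0.002, -0.866], [-0.866, 0.001, -0.501]]
```

View pics/lift3.png

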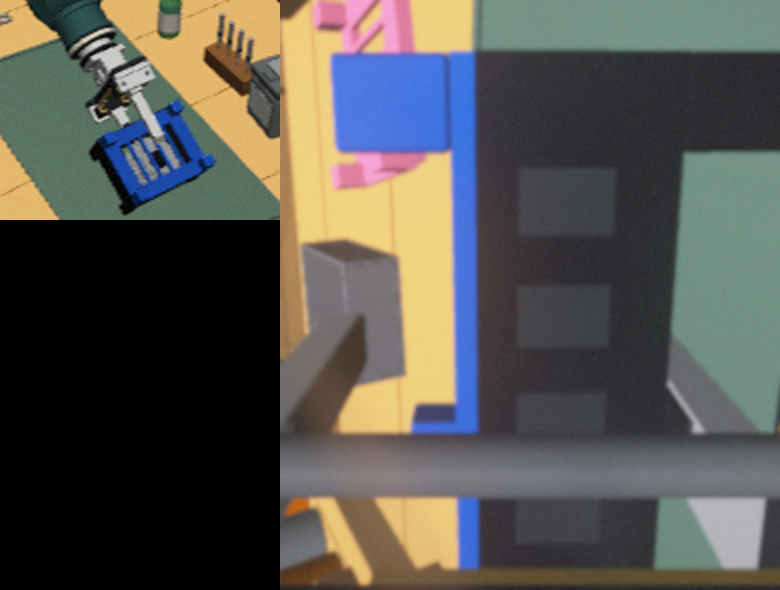

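Edge-on now: the 48 mm body spans about 115 px, so the tips are about 54 mm deep and the faces are parallel to the fingers. I'll close while shifting +x so the lower finger stays put.

```bash

python3 -m pendant '[[[0.003,0,0],[0,0,0]],[[0.006,0,0],[0,0,0]],[[0.006,0,0],[0,0,0]]]' -0.45 55; 
python3 -m pendant '[[[0.003,0,0],[0,0,0]],[[0.006,0,0],[0,0,0]],[[0.006,0,0],[0,0,0]]]' -0.19;
python3 -m pendant '[[[0.002,0,0],[0,0,0]],[[0.004,0,0],[0,0,0]],[[0.004,0,0],[0,0,0]],[[0.004,0,0],[0,0,0]],[[0.004,0,0],[0,0,0]],[[0.004,0,0],[0,0,0]]]' 1 55; python3 log.py
```

```text
time: 7.18
tool_pos: [0.475, -0.1256, 0.0869]
eef_rot: [1.585, 1.583, -0.913]
wrist_force: [0.0, -0.8, -2.7]
opening: 0.0684
time: 7.43
tool_pos: [0.4749, -0.1222, 0.0812]
eef_rot: [1.584, 1.584, -0.913]
wrist_force: [0.3, 0.7, -2.6]
opening: 0.0561
time: 7.93
tool_pos: [0.4749, -0.1205, 0.0781]
eef_rot: [1.584, 1.583, -0.914]
wrist_force: [-0.9, -0.6, 5.1]
opening: 0.0477
t 7.93 q [-0.754  0.744  0.431  2.063  0.801  1.027  0.551] p [ 0.4749 -0.1205  0.0781] F [-0.9 -0.6  5.1] op 0.0477
[[0.001, 1.0, -0.0], [0.5, -0.001, -0.866], [-0.866, 0.001, -0.5]]
```

Gripped at 47.7 mm. Lifting 130 mm.

```bash

python3 -m pendant '[[[-0.004,0,-0.0023],[0,0,0]],[[-0.01,0,-0.0058],[0,0,0]],[[-0.02,0,-0.0115],[0,0,0]],[[-0.032,0,-0.0185],[0,0,0]],[[-0.044,0,-0.0254],[0,0,0]],[[-0.056,0,-0.0323],[0,0,0]],[[-0.07,0,-0.0404],[0,0,0]],[[-0.084,0,-0.0485],[0,0,0]],[[-0.096,0,-0.0554],[0,0,0]],[[-0.106,0,-0.0612],[0,0,0]],[[-0.1126,0,-0.065],[0,0,0]],[[-0.1126,0,-0.065],[0,0,0]]]'; python3 log.py;  python3 - <<'E'
from h import *
a=capture("side")[90:260,200:400]; b=capture("wrist")
a=cv2.resize(a,None,fx=2,fy=2,interpolation=cv2.INTER_CUBIC); b=cv2.resize(b,(400,300)); b=cv2.copyMakeBorder(b,0,a.shape[0]-300,0,0,0)
cv2.imwrite("pics/up.png",np.hstack([a,b])[:,:,::-1])
E
```

```text
time: 8.93
tool_pos: [0.475, -0.1204, 0.2093]
eef_rot: [1.586, 1.582, -0.912]
wrist_force: [0.1, 0.4, -8.0]
opening: 0.0479
t 8.93 q [-0.795  0.476  0.48   2.051  0.813  1.231  0.735] p [ 0.475  -0.1204  0.2093] F [ 0.1  0.4 -8. ] op 0.0479
[[0.003, 1.0, 0.0], [0.501, -0.001, -0.865], [-0.865, 0.002, -0.501]]
```

View pics/up.png

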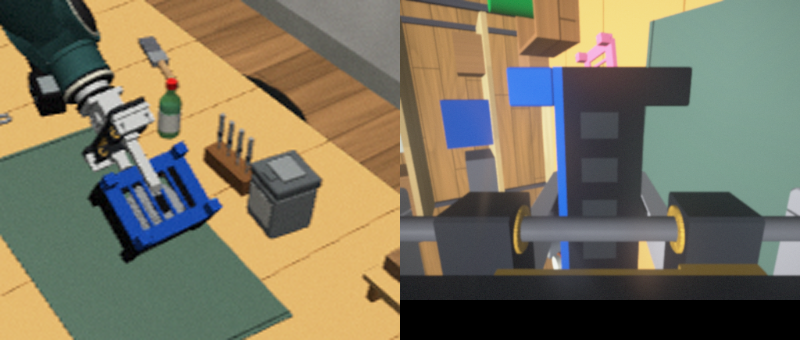

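```bash

for i in 1 2 ; do python3 -m pendant '[[[0,0,0],[0,0,3]],[[0,0,0],[0,0,8]],[[0,0,0],[0,0,13]],[[0,0,0],[0,0,18]],[[0,0,0],[0,0,24]],[[0,0,0],[0,0,30]],[[0,0,0],[0,0,36]],[[0,0,0],[0,0,42]],[[0,0,0],[0,0,48]],[[0,0,0],[0,0,54]],[[0,0,0],[0,0,60]],[[0,0,0],[0,0,60]]]' | grep -v eef; python3 log.py; done; python3 to.py .475,-.1205,.209,30,180
```

```text
time: 10.03
tool_pos: [0.4744, -0.1203, 0.2073]
wrist_force: [-0.9, -0.1, -8.4]
opening: 0.0479
t 10.03 q [-0.932  0.524  0.655  2.056  0.747  1.165 -0.258] p [ 0.4744 -0.1203  0.2073] F [-0.9 -0.1 -8.4] op 0.0479
[[0.869, 0.495, -0.0], [0.247, -0.434, -0.866], [-0.429, 0.752, -0.5]]
time: 11.03
tool_pos: [0.4742, -0.1202, 0.2069]
wrist_force: [0.2, -0.7, -7.6]
opening: 0.0478
t 11.03 q [-1.086  0.608  0.867  2.061  0.637  1.077 -1.203] p [ 0.4742 -0.1202  0.2069] F [ 0.2 -0.7 -7.6] op 0.0478
[[0.863, -0.506, -0.001], [-0.253, -0.43, -0.867], [0.438, 0.748, -0.499]]
[ 1.7  1.3 -0.8] mm [ 7.000e-02 -5.000e-02  5.963e+01]
```

```bash

python3 -m pendant '[[[0,0,0],[0,0,3]],[[0,0,0],[0,0,8]],[[0,0,0],[0,0,13]],[[0,0,0],[0,0,18]],[[0,0,0],[0,0,24]],[[0,0,0],[0,0,30]],[[0,0,0],[0,0,36]],[[0,0,0],[0,0,42]],[[0,0,0],[0,0,48]],[[0,0,0],[0,0,54]],[[0.0017,0.0013,-0.0008],[0,0,59.6]],[[0.0017,0.0013,-0.0008],[0,0,59.6]]]' | grep -v eef; python3 log.py; python3 to.py .475,-.1205,.1,30,180 .475,-.1205,.084,30,180 ; python3 - <<'E'
from h import *
a=capture("side")[90:260,200:400]; b=capture("wrist")
a=cv2.resize(a,None,fx=2,fy=2,interpolation=cv2.INTER_CUBIC); b=cv2.resize(b,(400,300)); b=cv2.copyMakeBorder(b,0,a.shape[0]-300,0,0,0)
cv2.imwrite("pics/rolled.png",np.hstack([a,b])[:,:,::-1])
E
```

```text
time: 12.03
tool_pos: [0.4749, -0.1205, 0.2089]
wrist_force: [1.0, -0.4, -8.7]
opening: 0.0474
t 12.03 q [-1.235  0.762  1.111  2.062  0.437  0.971 -2.048] p [ 0.4749 -0.1205  0.2089] F [ 1.  -0.4 -8.7] op 0.0474
[[0.002, -1.0, -0.001], [-0.498, -0.0, -0.867], [0.867, 0.002, -0.498]]
[-94.4  -0.4  54.2] mm [ 0.06 -0.13  0.13]
[-108.3   -0.4   62.2] mm [ 0.06 -0.13  0.13]
```

View pics/rolled.png

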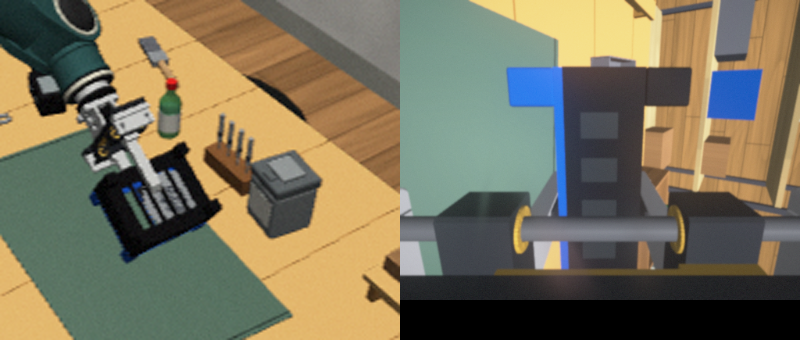

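Turned over and still shut, black on top. Lowering until the far feet touch.

```bash

python3 -m pendant '[[[-0.004,0,0.0023],[0,0,0]],[[-0.012,0,0.007],[0,0,0]],[[-0.024,0,0.0138],[0,0,0]],[[-0.036,0,0.0207],[0,0,0]],[[-0.048,0,0.0276],[0,0,0]],[[-0.06,0,0.0345],[0,0,0]],[[-0.072,0,0.0414],[0,0,0]],[[-0.084,0,0.0482],[0,0,0]],[[-0.094,0,0.054],[0,-0.1,0.1]],[[-0.1,0,0.0575],[0,-0.1,0.1]],[[-0.105,0,0.0603],[0,-0.1,0.1]],[[-0.106,0,0.061],[0,-0.1,0.1]]]'|grep -v eef; python3 log.py
python3 -m pendant '[[[-0.0009,0,0.0005],[0,0,0]],[[-0.0017,0,0.001],[0,0,0]],[[-0.0026,0,0.0015],[0,0,0]],[[-0.0026,0,0.0015],[0,0,0]]]'|grep -v eef
```

```text
time: 13.13
tool_pos: [0.4739, -0.1206, 0.0858]
wrist_force: [0.3, 0.1, -8.0]
opening: 0.0475
t 13.13 q [-1.127  0.976  0.939  2.076  0.341  0.797 -2.164] p [ 0.4739 -0.1206  0.0858] F [ 0.3  0.1 -8. ] op 0.0475
[[0.007, -1.0, -0.001], [-0.499, -0.003, -0.866], [0.866, 0.007, -0.499]]
time: 13.47
tool_pos: [0.474, -0.1206, 0.0831]
wrist_force: [-0.7, 1.9, -4.8]
opening: 0.048
```

```bash

python3 -m pendant '[[[-0.0006,0,0.0004],[0,0,0]],[[-0.0013,0,0.0008],[0,0,0]],[[-0.0013,0,0.0008],[0,0,0]]]'|grep -v eef; 
python3 -m pendant '[[[-0.0006,0,0.0004],[0,0,0]],[[-0.0013,0,0.0008],[0,0,0]],[[-0.0013,0,0.0008],[0,0,0]]]'|grep -v eef
```

```text
time: 13.72
tool_pos: [0.474, -0.1208, 0.0824]
wrist_force: [-2.9, 5.8, 8.0]
opening: 0.048
time: 13.97
tool_pos: [0.4743, -0.1211, 0.0821]
wrist_force: [-3.0, 8.3, 12.2]
opening: 0.0478
```

```bash

python3 -m pendant '[[[0.0008,0,-0.0005],[0,0,0]],[[0.0013,0,-0.0008],[0,0,0]]]'|grep -v eef; 
python3 -m pendant '[[[0.0015,0,0],[0,0,0]],[[0.003,0,0],[0,0,0]],[[0.004,0,0],[0,0,0]],[[0.004,0,0],[0,0,0]]]' -0.19 |grep -v eef; 
python3 -m pendant '[[[0.003,0,0],[0,0,0]],[[0.006,0,0],[0,0,0]],[[0.006,0,0],[0,0,0]]]' -0.45 |grep -v eef; 
python3 -m pendant '[[[0.003,0,0],[0,0,0]],[[0.006,0,0],[0,0,0]],[[0.006,0,0],[0,0,0]]]' -0.7 ; python3 log.py
```

```text
time: 14.13
tool_pos: [0.4744, -0.1209, 0.0836]
wrist_force: [0.8, -0.9, -9.0]
opening: 0.0478
time: 14.47
tool_pos: [0.4746, -0.123, 0.0874]
wrist_force: [1.6, 1.0, -1.7]
opening: 0.0561
time: 14.72
tool_pos: [0.4746, -0.1264, 0.0932]
wrist_force: [0.8, 1.7, -0.3]
opening: 0.0675
time: 14.97
tool_pos: [0.4746, -0.1298, 0.0989]
eef_rot: [1.583, -1.578, 0.913]
wrist_force: [1.2, 2.1, 0.4]
opening: 0.0795
t 14.97 q [-1.125  0.957  0.962  2.084  0.357  0.797 -2.151] p [ 0.4746 -0.1298  0.0989] F [1.2 2.1 0.4] op 0.0795
[[0.003, -1.0, -0.001], [-0.497, -0.001, -0.868], [0.868, 0.004, -0.497]]
```

```bash
cat > prof.py <<'E'
from h import *
def prof(im,rows=(120,130,140,150,160)):
    hsv=cv2.cvtColor(im,cv2.COLOR_RGB2HSV).astype(int); h,s,v=hsv[...,0],hsv[...,1],hsv[...,2]
    c=np.full(h.shape,'.'); c[(v<75)]='k'; c[(h>105)&(h<125)&(s>150)&(v>75)]='B'; c[(h>60)&(h<100)&(s>30)&(v>=75)]='g'
    for r in rows:
        l=''.join(c[r]); o=[];p=0
        for i in range(1,513):
            if i==512 or l[i]!=l[p]:
                if i-p>5:o.append(f"{l[p]}{p}-{i}")
                p=i
        print(r,' '.join(o))
if __name__=="__main__":
    print("old");prof(np.load("w2.npy"),(136,160)); b=capture("wrist"); np.save("w3.npy",b); print("now"); prof(b)
    a=capture("side"); cv2.imwrite("pics/now.png",np.hstack([cv2.resize(a[140:270,190:360],(408,312),interpolation=2),cv2.resize(b,(416,312))])[:,:,::-1])
E
python3 prof.py
```

```text
old
136 .0-15 B15-82 .82-237 B237-248 k249-352 g352-512
160 .0-19 B19-85 .85-238 B238-248 k250-271 .274-281 k283-295 k302-349 g349-512
now
120 g0-104 B105-176 k178-332 .332-427 B427-494 .494-512
130 g0-105 B106-177 k178-306 k313-333 .333-425 B425-493 .493-512
140 g0-162 B164-177 k178-275 .275-424 B424-491 .491-512
150 g0-163 B164-178 k179-199 .199-217 .218-225 .228-234 k242-275 .275-423 B423-489 .489-512
160 g0-164 B165-178 k179-199 .199-223 k242-272 .272-512
```

View pics/now.png

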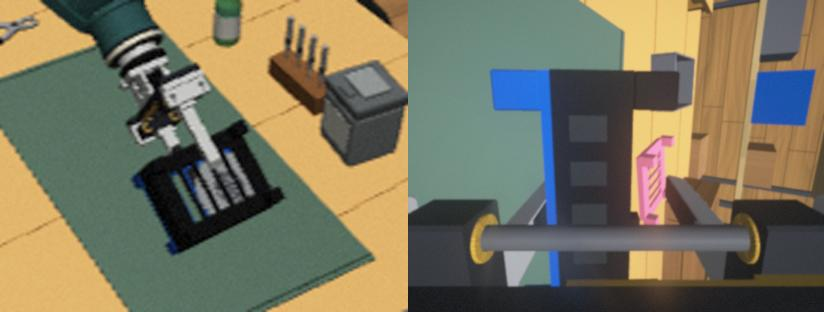

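The pair is parallel and resting on the lower finger, tips about 51 mm deep. Withdrawing 25 mm, keeping the support.

```bash

python3 -m pendant '[[[0,0,-0.0025],[0,0,0]],[[0,0,-0.005],[0,0,0]],[[0,0,-0.0075],[0,0,0]],[[0,0,-0.01],[0,0,0]],[[0,0,-0.0125],[0,0,0]],[[0,0,-0.015],[0,0,0]],[[0,0,-0.0175],[0,0,0]],[[0,0,-0.02],[0,0,0]],[[0,0,-0.0225],[0,0,0]],[[0,0,-0.025],[0,0,0]],[[0,0,-0.025],[0,0,0]]]' |grep -v eef; python3 log.py; python3 prof.py | sed -n '4,20p'
```

```text
time: 15.98
tool_pos: [0.4749, -0.1072, 0.111]
wrist_force: [-0.1, 2.6, -1.0]
opening: 0.0797
t 15.98 q [-1.162  0.932  0.965  2.066  0.349  0.855 -2.147] p [ 0.4749 -0.1072  0.111 ] F [-0.1  2.6 -1. ] op 0.0797
[[0.004, -1.0, -0.001], [-0.498, -0.001, -0.867], [0.867, 0.004, -0.498]]
now
120 g0-129 B130-189 k190-319 .319-424 B424-489 .489-512
130 g0-129 B131-189 k190-318 .318-327 .333-422 B422-487 .487-512
140 g0-177 B178-190 k190-208 k219-271 .271-421 B421-486 .486-512
150 g0-178 B179-190 k191-208 .208-214 k226-235 k244-271 .271-420 B420-484 .484-511
160 g0-178 B179-190 k191-208 k226-239 k240-270 .270-509
```

```bash

python3 -m pendant '[[[-0.003,0,-0.001],[0,0,0]],[[-0.007,0,-0.0022],[0,0,0]],[[-0.0114,0,-0.0036],[0,0,0]],[[-0.015,0,-0.0045],[0,0,0]],[[-0.019,0,-0.0054],[0,0,0]],[[-0.023,0,-0.0063],[0,0,0]],[[-0.027,0,-0.007],[0,0,0]],[[-0.031,0,-0.0075],[0,0,0]],[[-0.0345,0,-0.0079],[0,0,0]],[[-0.0345,0,-0.0079],[0,0,0]]]' |grep -v eef; python3 log.py; python3 prof.py | sed -n '4,20p'
```

```text
time: 16.92
tool_pos: [0.4747, -0.083, 0.0844]
wrist_force: [-0.2, -0.3, -3.4]
opening: 0.0801
t 16.92 q [-1.171  0.977  0.917  2.04   0.309  0.868 -2.179] p [ 0.4747 -0.083   0.0844] F [-0.2 -0.3 -3.4] op 0.0801
[[0.005, -1.0, -0.0], [-0.497, -0.002, -0.867], [0.867, 0.004, -0.497]]
now
120 g0-137 B138-189 k190-324 .324-431 B431-497 .497-512
130 g0-138 B139-189 k190-321 .321-430 B430-495 .495-512
140 g0-178 B179-190 k191-283 k284-295 .295-428 B428-493 .493-512
150 g0-178 B179-190 k191-209 k215-277 .277-286 .294-428 B428-491 .491-512
160 g0-178 B180-191 k191-212 k213-277 .277-284 .289-512
```

```bash

python3 -m pendant '[[[-0.004,0,-0.0002],[0,0,0]],[[-0.008,0,-0.0004],[0,0,0]],[[-0.0115,0,-0.0006],[0,0,0]],[[-0.015,0,-0.0006],[0,0,0]],[[-0.019,0,-0.0004],[0,0,0]],[[-0.0227,0,-0.0002],[0,0,0]],[[-0.026,0,0.0005],[0,0,0]],[[-0.029,0,0.0013],[0,0,0]],[[-0.0315,0,0.0022],[0,0,0]],[[-0.0337,0,0.0031],[0,0,0]],[[-0.0337,0,0.0031],[0,0,0]]]' |grep -v eef; python3 log.py; python3 prof.py | sed -n '4,20p'
```

```text
time: 17.93
tool_pos: [0.4747, -0.0691, 0.0537]
wrist_force: [0.3, 2.2, -3.3]
opening: 0.0802
t 17.93 q [-1.166  1.031  0.873  2.018  0.276  0.86  -2.21 ] p [ 0.4747 -0.0691  0.0537] F [ 0.3  2.2 -3.3] op 0.0802
[[0.004, -1.0, -0.0], [-0.498, -0.002, -0.867], [0.867, 0.004, -0.498]]
now
120 g0-147 B148-190 k190-364 .364-440 B440-507
130 g0-148 B150-190 k191-333 k345-359 .361-439 B439-505 .505-512
140 g0-179 B180-190 k191-302 .302-320 k320-331 .331-437 B437-503 .503-512
150 g0-180 B181-191 k192-282 .282-319 k319-329 .329-436 B436-501 .501-512
160 g0-180 B181-191 k192-282 .282-317 k317-323 .328-512
```

```bash

python3 -m pendant '[[[-0.0005,0,-0.001],[0,0,0]],[[-0.001,0,-0.002],[0,0,0]],[[-0.0015,0,-0.003],[0,0,0]],[[-0.002,0,-0.004],[0,0,0]],[[-0.0028,0,-0.005],[0,0,0]],[[-0.0035,0,-0.005],[0,0,0]],[[-0.0035,0,-0.005],[0,0,0]]]' |grep -v eef; python3 log.py
```

```text
time: 18.62
tool_pos: [0.4747, -0.0632, 0.0537]
wrist_force: [0.1, -0.1, 0.6]
opening: 0.0799
t 18.62 q [-1.172  1.031  0.87   2.012  0.272  0.872 -2.213] p [ 0.4747 -0.0632  0.0537] F [ 0.1 -0.1  0.6] op 0.0799
[[0.004, -1.0, -0.0], [-0.497, -0.002, -0.868], [0.868, 0.004, -0.497]]
```

Unloaded (0.6 N), so the pair stands on its feet. Retreating along the tool axis.

```bash

python3 -m pendant '[[[0,0,-0.006],[0,0,0]],[[0,0,-0.015],[0,0,0]],[[0,0,-0.03],[0,0,0]],[[0,0,-0.05],[0,0,0]],[[0,0,-0.075],[0,0,0]],[[0,0,-0.1],[0,0,0]],[[0,0,-0.13],[0,0,0]],[[0,0,-0.16],[0,0,0]],[[0,0,-0.18],[0,0,0]],[[0,0,-0.18],[0,0,0]]]' |grep -v eef; python3 log.py; python3 - <<'E'
from h import *
a=capture("side");c=capture("scene");b=capture("wrist")
np.savez("fin.npz",a=a,b=b,c=c)
z=lambda i,w:cv2.resize(i,w,interpolation=cv2.INTER_CUBIC)
cv2.imwrite("pics/final.png",np.vstack([np.hstack([z(c,(400,300)),z(a,(400,300))]),np.hstack([z(b,(400,300)),z(a[165:255,220:340],(400,300))])])[:,:,::-1])
E
```

```text
time: 19.45
tool_pos: [0.4758, 0.0976, 0.1447]
wrist_force: [-0.2, 0.9, 0.4]
opening: 0.0797
t 19.45 q [-1.35   0.91   0.884  1.803  0.23   1.272 -2.19 ] p [0.4758 0.0976 0.1447] F [-0.2  0.9  0.4] op 0.0797
[[0.005, -1.0, 0.005], [-0.5, -0.006, -0.866], [0.866, 0.002, -0.5]]
```

View pics/final.png

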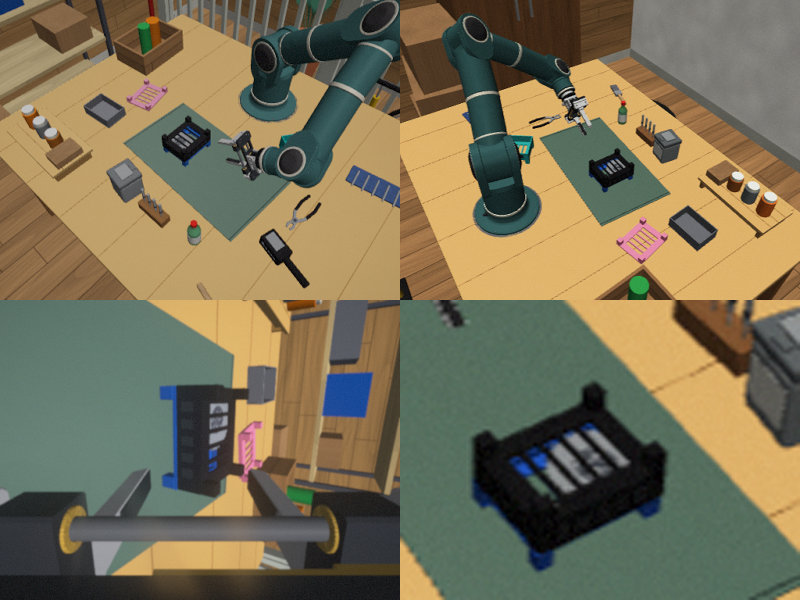

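The pair stands on its blue legs with black on top, shut and on the mat. A quick numeric check that nothing else moved, then I'll hand in.

```bash
python3 - <<'E'
from h import *
z=np.load("fin.npz")
for n,k in(("scene","c"),("side","a")):
    d=cv2.absdiff(cv2.imread(f"pics/{n}0.png")[:,:,::-1].copy(),z[k]).max(2); m=cv2.morphologyEx((d>35).astype(np.uint8),cv2.MORPH_OPEN,np.ones((3,3)))
    k_,l,s,c=cv2.connectedComponentsWithStats(m); print(n,[r[:5].tolist() for r in s[1:] if r[4]>12])
close_job()
E
```

```text
scene [[372, 0, 65, 33, 1268], [282, 0, 228, 241, 14086], [492, 0, 20, 17, 100], [350, 13, 43, 43, 723], [461, 15, 16, 30, 236], [499, 15, 6, 7, 28], [490, 23, 15, 15, 91], [502, 31, 6, 4, 19], [481, 32, 6, 7, 34], [505, 36, 4, 4, 15], [387, 56, 6, 6, 18], [503, 62, 9, 16, 116], [362, 69, 3, 6, 18], [207, 148, 63, 52, 1345], [492, 148, 20, 47, 505], [237, 166, 6, 5, 22], [264, 181, 5, 6, 24], [291, 202, 16, 7, 59], [233, 205, 9, 7, 42], [310, 207, 24, 24, 246]]
side [[44, 0, 60, 45, 1445], [106, 17, 4, 11, 33], [80, 20, 12, 28, 121], [111, 41, 134, 132, 3467], [55, 51, 9, 21, 78], [102, 52, 5, 3, 15], [196, 73, 6, 12, 55], [63, 75, 5, 7, 21], [77, 108, 3, 6, 18], [86, 116, 39, 15, 374], [83, 132, 5, 12, 41], [88, 158, 4, 7, 21], [94, 168, 39, 13, 139], [101, 179, 33, 17, 312], [106, 183, 6, 3, 18], [242, 190, 58, 44, 1219], [242, 222, 6, 6, 29], [292, 225, 6, 6, 28], [259, 241, 7, 6, 36]]
the job is handed in; nothing more can be done
```

The closed pair is turned over and handed in at about 19.6 s of the 67 s allowed. The blue tray stands on its legs on the mat and the black tray lies on top with its legs up.

**How it was done:** I tilted the pair about its far feet with one finger under the floor edge and clamped both floors at 55 N. I then lifted the pair, rolled it 180° and set the far feet down. The near side was lowered on the lower finger before I backed out.

**Last checks:**
- The final views show the trays shut, wholly on the mat and almost where they started. The cassette is visible through the slots, lying inside.
- The tool was unloaded (0.6 N) before I backed the fingers out.
- Comparing the first and last pictures, the only changes were the arm and its shadow and the trays. The turquoise tray was partly hidden by the arm in the last pictures, so I could not check it fully there.

**What disagreed:** the far feet touched down about 5 mm sooner than planned. I put this down to the pair sagging slightly in the grip. It briefly pressed on the mat with up to about 20 N before I eased off.

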